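# Put machine parts back on their shadow boards

## Task

Put the four loose steel parts away: set the bearing, the hexagon nut, the V-block and the clamp strap each flat on the small plywood board that carries its black silhouette, centred on the silhouette, with the V-block (groove up) and the strap turned to lie along theirs (either end first). Leave the small tin where it stands.

Things in the scene. Friction and masses are not known exactly. Their poses are not given: they have to be found in the camera images.
- bearing: Steel ball bearing: a flat ring, outer diameter 62 mm, bore 31 mm, 18 mm high, lying flat on the bench; dark shield between the races; about 0.25 kg. Origin: centre of its underside, z up.
- nut: Large steel hexagon nut, 46 mm across flats (53 mm across corners), 24 mm high, lying flat, hole about 30 mm; about 0.2 kg. Origin: centre of its underside, z up. Two of its flats face its own +y and -y; a corner points along its +x.
- vblock: Steel V-block, 60 mm long (its x) by 40 mm wide (its y) by 35 mm high, with a 24 mm wide, 12 mm deep V groove along the top, running along x; flat sides facing +y and -y; about 0.5 kg. Origin: centre of its underside, z up.
- strap: Steel clamp strap: a flat bar 100 mm long (its x) by 30 mm wide (its y) by 16 mm thick, with a 45 by 12 mm slot through its middle, lying flat; the same both ends; about 0.3 kg. Origin: centre of its underside, z up.
- board_bearing: Fixed flat plywood board 92 x 92 mm, 6 mm thick, lying on the bench, with a black painted silhouette on top: a round disc 68 mm across with a bare 27 mm round centre (the bearing). Origin: centre of the board's underside (the silhouette is centred above it; the top face is 6 mm higher), z up. 
- board_nut: Fixed flat plywood board 84 x 84 mm, 6 mm thick, lying on the bench, with a black painted silhouette on top: a hexagon 52 mm across flats with a bare 27 mm round centre (the nut). Origin: centre of the board's underside (the silhouette is centred above it; the top face is 6 mm higher), z up. It does not matter how the nut is turned.
- board_vblock: Fixed flat plywood board 94 x 74 mm, 6 mm thick, lying on the bench, with a black painted silhouette on top: a plain rectangle 66 x 46 mm divided by a thin bare line along its length (the V-block). Origin: centre of the board's underside (the silhouette is centred above it; the top face is 6 mm higher), z up. x runs along the length of the rectangle.
- board_strap: Fixed flat plywood board 126 x 56 mm, 6 mm thick, lying on the bench, with a black painted silhouette on top: a long rectangle 106 x 36 mm with a bare 43 x 10 mm slot in its middle (the clamp strap). Origin: centre of the board's underside (the silhouette is centred above it; the top face is 6 mm higher), z up. x runs along the length of the rectangle.
- tin: Bystander: small closed round tin with a metal lid, 60 mm in diameter, 55 mm high, standing on the bench among the parts. Origin: centre of its underside.
Things that resemble listed ones, but are neither listed nor needed, are in the scene too. What is shaped like the vblock but blue or red is not meant.

How it is judged:
At the end, for the whole second after the job is handed in: Each part at rest, flat and right way up (within 0.1 rad) on its own board (underside 3 to 10 mm above the board's underside), centre within 12 mm of the board's centre; V-block and strap within 0.26 rad of their silhouettes' length, either end first; tin moved under 25 mm (horizontal distance between bearing and board_bearing below 0.012 m and z of bearing in the frame of board_bearing between 0.003 and 0.01 m and angle between each of bearing, nut, vblock, strap's own z axis and vertical below 0.1 rad and linear speed of each of bearing, nut, vblock, strap below 0.02 m/s and horizontal distance between nut and board_nut below 0.012 m and z of nut in the frame of board_nut between 0.003 and 0.01 m and horizontal distance between vblock and board_vblock below 0.012 m and z of vblock in the frame of board_vblock between 0.003 and 0.01 m and angle between the x axis of vblock and the x axis of board_vblock, either way round below 0.26 rad and horizontal distance between strap and board_strap below 0.012 m and z of strap in the frame of board_strap between 0.003 and 0.01 m and angle between the x axis of strap and the x axis of board_strap, either way round below 0.26 rad); the robot touches nothing.
It fails at once if the tin is pushed more than 25 mm or knocked over (distance of tin from where it was at the start of the episode above 0.025 m or angle between tin's own z axis and vertical above 0.5 rad).
It also fails if it takes over 96 s, if anything falls off the work surface, if the arm or the gripper's body presses on something with over 40 N, if the wrist force passes 120 N, or if a joint passes its speed limit or range.

## Robot

A 7-joint arm with a two-finger parallel gripper is mounted at the origin on the work surface. World frame = base frame: x ahead of the robot, y to its left, z up, the work surface at z = 0. Lengths are in m, angles in rad, forces in N, time in s.
With the tool pointing down it reaches from about 0.4 to 0.9 m from the base axis. Payload 5.5 kg.
Tool frame: the origin (TCP) lies midway between the tips of the shut fingers; the grasp point (between the pads) lies 19 mm behind it (manip.grip_depth is the distance from the TCP to the grasp point, in m); z points along the fingers, x is the direction in which the jaws open and shut, and the axes are right-handed (so a half turn about z gives the same grasp; the last joint's range is limited). The gripper opens to 92 mm and grips with 3 to 60 N. Pads are 19 mm wide; open, the fingers measure 130 mm over their backs; the gripper's body (75 mm by 190 mm) begins 47 mm behind the grasp point.
Start: joints at [-0.983, 0.501, -0.427, 1.55, 0.221, 1.138, -0.21], TCP at [0.207, 0.616, 0.227] pointing down, gripper open.
Joint ranges: [-2.88, 2.88], [-0.31, 2.03], [-1.54, 1.56], [0.2, 2.42], [-1.41, 4.55], [0.19, 2.02], [-2.57, 2.57]. Speed limits (rad/s): [2.57, 2.57, 3.14, 3.14, 3.14, 3.14, 3.14].

## Interface

Orientations are given as a unit quaternion [x, y, z, w].
In Python, from bench import manip, effector, viewer gives the robot as it stands. Calls block until the motion is done:
- manip.move_pose(position, orientation): joint-space move of the TCP to a pose.
- manip.servo_line(position, ori=None, vel=0.15): straight line of the TCP; ori=None keeps the orientation; vel is the mean speed in m/s.
- manip.movej(angles): joint-space move.
- effector.open_jaws() and effector.close(f_grip=None): open the fingers fully, or close them until they stop; f_grip is the grip in N (None keeps the last).
- manip.sleep(seconds).
- manip.solve_ik(position, orientation): joint angles nearest the present ones, or None.
- viewer.get_image(name): name is "scene" or "side" or "wrist"; returns the picture (384x512x3 uint8, red, green, blue); there is no depth.
- viewer.get_calibration(name): a dict with "vfov" (degrees; the focal length in pixels is half the picture's height over the tangent of half this angle, whatever the lens; pixels are square), "cx", "cy" (the principal point, pixels), "dist_coeffs" ([k1, k2, p1, p2, k3] as OpenCV has them; the pictures are not rectified), "eye" and "attitude" of the camera in the world. Camera axes: x right, y down, z forward; pixel columns grow to the right and rows downward; lengths in m; the calibration is good to about 2 mm. A picture is of the moment at which its call begins: read the wrist's pose just before it. get_calibration takes no time and is no camera call; for the wrist camera it gives the pose at the moment of the call.
A pose or a line that the arm cannot do raises manip.PlanningError and nothing moves.
- manip.hand_in(): hands the job in, once; it reports no verdict.
Readings, each from a call of its own:
- manip.current_clock(): time.
- manip.current_q(): joint angles.
- manip.current_joint_velocities(): joint speeds.
- manip.current_tau(): joint torques, N m.
- manip.current_tool_pos(): TCP position.
- manip.current_tcp_rot(): TCP orientation.
- manip.current_force(): force on the tool from outside, world axes, zero at the start.
- manip.current_wrist_torque(): the same for the moment, N m.
- manip.current_finger_gap(): finger opening in m.
Only numpy, scipy, OpenCV 4.12 (cv2) and the standard library are available. Lean on these libraries where they do the work, as an engineer would, in place of code of your own. Each camera call takes 0.05 s, during which the arm holds its last target. There are 200 camera calls.

## Working session

There is one attempt and no reset: what is moved stays moved. The work goes in short steps, each a Python script; the robot and the scene stay as the last script left them, time stands still between calls to the robot, and variables do not carry over. Pictures are saved under pics/ and viewed, about 12 in all and at most 16, crops included, and the job is handed in when it is done.

```bash
mkdir -p pics; ls; python3 - <<'E'
from bench import manip, effector, viewer
import cv2
for n in ["scene","side"]:
    im=viewer.get_image(n); print(n,viewer.get_calibration(n))
    cv2.imwrite(f"pics/{n}0.png",im[...,::-1])
print(manip.current_clock(), manip.current_tcp_rot(), viewer.get_calibration("wrist"))
a=cv2.imread("pics/scene0.png");cv2.imwrite("pics/scene0b.png",cv2.resize(a,(800,600),interpolation=cv2.INTER_CUBIC))
a=cv2.imread("pics/side0.png");cv2.imwrite("pics/side0b.png",cv2.resize(a,(800,600),interpolation=cv2.INTER_CUBIC))
E
```

```text
pics
scene {'vfov': 55.229068799798604, 'cx': 248.8063213807583, 'cy': 191.11559918510966, 'dist_coeffs': array([-0.02651413,  0.        ,  0.        ,  0.        ,  0.        ]), 'eye': array([ 0.85293263, -0.51256564,  0.67711461]), 'attitude': array([ 0.88851655,  0.26349677, -0.11163748, -0.35867098])}
side {'vfov': 44.56360875015314, 'cx': 247.93580805390343, 'cy': 187.5156703255674, 'dist_coeffs': array([-0.13171211,  0.        ,  0.        ,  0.        ,  0.        ]), 'eye': array([0.4236923 , 0.82047523, 0.82781558]), 'attitude': array([-0.04917273,  0.92012323, -0.38799642,  0.02034837])}
0.1 [ 8.12109363e-01  5.83504622e-01 -7.09488333e-04  4.84734335e-04] {'vfov': 67.48906137226248, 'cx': 256.3595709917403, 'cy': 192.88999775664155, 'dist_coeffs': array([-0.02771593,  0.        ,  0.        ,  0.        ,  0.        ]), 'eye': array([0.12847743, 0.64245372, 0.38298509]), 'attitude': array([0.80218906, 0.57658843, 0.08963276, 0.1265088 ])}
```

View pics/scene0b.png

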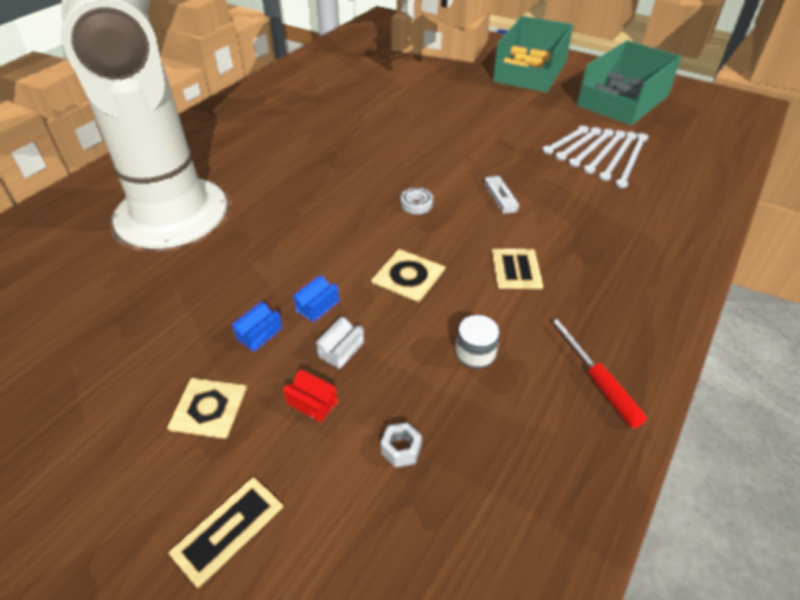

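View pics/side0b.png

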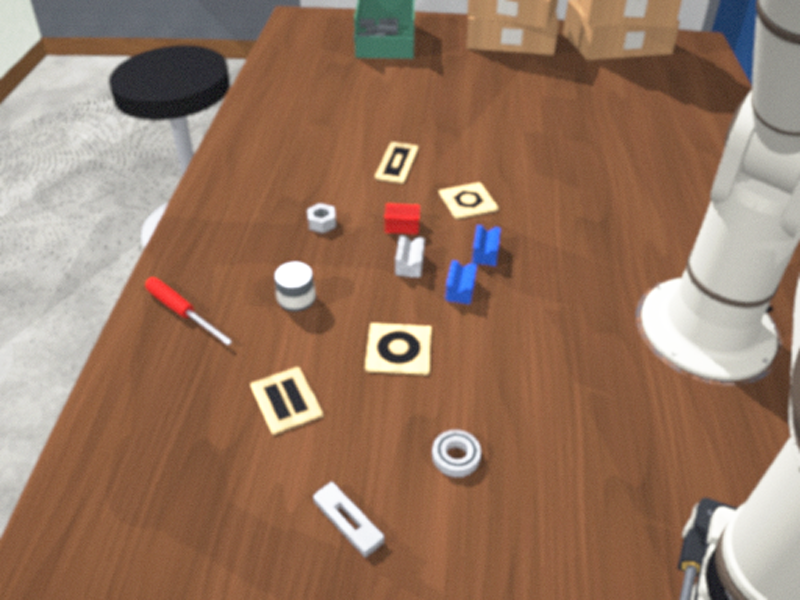

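The scene picture (800×600) shows the bearing at (417,200), strap (501,194), nut (401,444), grey V-block (340,342) and tin (478,340). The boards are bearing (408,273), V-block (517,268), nut (207,407) and strap (227,531). The side picture shows the same layout.

Possible mix-ups:
- **V-block:** the blue ones at (257,326) and (317,298) and the red one at (312,395) are decoys. I choose the bare steel one at (340,342).
- **Strap:** the spanners at (600,150) are not it. I choose the slotted bar at (501,194).
- **Bearing and nut:** the only other round item is the tin.

```bash
cat > h.py <<'E'
import numpy as np, cv2
from scipy.spatial.transform import Rotation as R
def cast(px,c,z):
    """pixels -> world points on plane z"""
    f=192/np.tan(np.radians(c['vfov'])/2)
    K=np.array([[f,0,c['cx']],[0,f,c['cy']],[0,0,1.]])
    u=cv2.undistortPoints(np.float64(px).reshape(-1,1,2),K,c['dist_coeffs']).reshape(-1,2)
    d=R.from_quat(c['attitude']).apply(np.c_[u,np.ones(len(u))])
    return (c['eye']+d*((z-c['eye'][2])/d[:,2])[:,None])[:,:2]
def masks(bgr):
    h,s,v=cv2.split(cv2.cvtColor(bgr,cv2.COLOR_BGR2HSV))
    tan=((h>12)&(h<32)&(s>40)&(v>150)).astype(np.uint8)
    steel=((s<45)&(v>90)).astype(np.uint8)
    return tan,steel
def blobs(m,c,z,amin=150):
    out=[]
    for k in cv2.findContours(m,cv2.RETR_EXTERNAL,cv2.CHAIN_APPROX_NONE)[0]:
        if cv2.contourArea(k)<amin: continue
        M=cv2.moments(k); px=np.array([M['m10'],M['m01']])/M['m00']
        p=cast(k.reshape(-1,2),c,z)
        (x,y),(a,b),_=cv2.minAreaRect(np.float32(p*1000))
        bx=cv2.boxPoints(cv2.minAreaRect(np.float32(p*1000)))
        e=max((bx[1]-bx[0],bx[2]-bx[1]),key=np.linalg.norm)
        out.append(dict(px=px.round(0),rect=np.round([x,y],1),size=np.round(sorted((a,b)),0),yaw=round(float(np.degrees(np.arctan2(e[1],e[0]))%180),1),cen=(cast(px,c,z)[0]*1000).round(1)))
    return out
E
cat > m.py <<'E'
from h import *
from bench import viewer
for n in ["scene","side"]:
    c=viewer.get_calibration(n); t,s=masks(cv2.imread(f"pics/{n}0.png"))
    for nm,m,z in (("tan",t,.006),("steel",s,.012)):
        for b in blobs(m,c,z,100):
            if 150<b['cen'][0]<950 and abs(b['cen'][1])<700: print(n,nm,*b.values())
E
python3 m.py
```

```text
scene tan [144. 340.] [ 537.3 -391.9] [ 60. 128.] 81.6 [ 537.6 -395.6]
scene tan [133. 261.] [ 393.2 -282.3] [89. 90.] 114.6 [ 394.6 -284. ]
scene tan [261. 176.] [485.3  96.3] [ 99. 102.] 92.7 [486.5  94.2]
scene tan [331. 172.] [633.9 210.3] [ 79. 107.] 121.8 [635.4 208.2]
scene steel [256. 284.] [ 649.9 -187.3] [53. 64.] 123.0 [ 650.7 -187.8]
scene steel [366. 219.] [774.6  98.4] [10. 95.] 145.2 [776.3  97.3]
scene steel [217. 219.] [480.8 -90.8] [62. 84.] 88.8 [481.2 -92.7]
scene steel [305. 218.] [653.   22.6] [ 61. 105.] 113.2 [654.2  21.9]
scene steel [266. 128.] [391.3 275.6] [61. 81.] 122.5 [392.4 274.4]
scene steel [321. 124.] [520.7 384.3] [ 41. 122.] 137.5 [522.2 382.1]
scene steel [384.  96.] [615.2 642.8] [193. 235.] 94.6 [633. 645.]
side tan [182. 255.] [635.4 208.3] [ 85. 104.] 122.2 [633.1 210.2]
side tan [255. 223.] [485.   94.6] [ 99. 105.] 92.1 [484.9  97.5]
side tan [299. 128.] [ 390.9 -283.6] [97. 99.] 114.8 [ 391.5 -281.6]
side tan [253. 103.] [ 535.7 -393.9] [ 65. 146.] 81.1 [ 536.  -390.5]
side steel [223. 332.] [519.1 385.5] [ 37. 109.] 137.1 [517.7 387. ]
side steel [292. 290.] [391.4 277. ] [64. 73.] 91.3 [390.8 277.4]
side steel [169. 260.] [656.5 228.1] [16. 85.] 119.8 [657.3 229.1]
side steel [255. 222.] [484.  100.4] [87. 88.] 91.8 [484.3 101.8]
side steel [134. 210.] [777.5  91.7] [ 11. 100.] 145.7 [775.7  93.1]
side steel [188. 182.] [665.4 -15.1] [ 63. 117.] 105.5 [664.8 -13.5]
side steel [262. 164.] [ 485.3 -106. ] [ 47. 105.] 91.5 [ 485.1 -103.6]
side steel [205. 139.] [ 652.6 -192.9] [51. 82.] 99.2 [ 651.1 -192.3]
side steel [298. 127.] [ 391.8 -275.2] [75. 78.] 24.8 [ 394.4 -274.5]
```

```bash
cat >> h.py <<'E'
from bench import manip, effector, viewer
def down(a): return (R.from_euler('z',a,degrees=True)*R.from_euler('x',180,degrees=True)).as_quat()
LIM=np.array([[-2.88,2.88],[-.31,2.03],[-1.54,1.56],[.2,2.42],[-1.41,4.55],[.19,2.02],[-2.57,2.57]])
def bestyaw(xyz,yaws):
    q0=np.array(manip.current_q()); best=None
    for a in yaws:
        q=manip.solve_ik(xyz,down(a))
        if q is None: continue
        q=np.array(q)
        if np.min(np.c_[q-LIM[:,0],LIM[:,1]-q])<.05: continue
        k=np.abs(q-q0).max()
        if best is None or k<best[0]: best=(k,a)
    return best[1]
def hover(x,y,yaws,z=.15):
    a=bestyaw([x,y,z],yaws); manip.move_pose([x,y,z],down(a)); return a
def line(x,y,z,vel=.15,a=None): manip.servo_line([x,y,z],None if a is None else down(a),vel)
def shot(name):
    c=viewer.get_calibration("wrist"); im=viewer.get_image("wrist")[...,::-1].copy()
    cv2.imwrite(f"pics/{name}.png",im); return im,c
def st(): print("t",round(manip.current_clock(),2),"tcp",np.round(manip.current_tool_pos(),4),"gap",round(manip.current_finger_gap(),4),"F",np.round(manip.current_force(),1))
E
cat > w.py <<'E'
from h import *
a=hover(.520,.385,[47,-133],.17); print(a); st()
im,c=shot("w_strap"); t,s=masks(im)
for b in blobs(s,c,.016,200): print("steel",*b.values())
E
python3 w.py
```

```text
47
t 1.56 tcp [0.5183 0.3874 0.1703] gap 0.0918 F [0.5 1.  1.3]
steel [185. 376.] [660.1 104.2] [ 35. 455.] 48.0 [665.  110.2]
steel [259. 293.] [641.4 276. ] [ 93. 393.] 49.9 [632.6 287.4]
steel [497. 251.] [792.1 546.6] [21. 67.] 15.5 [790.7 544.5]
steel [ 15. 252.] [380.7 101.5] [21. 71.] 78.9 [382.6 102.9]
steel [365. 253.] [675.6 419.8] [34. 95.] 2.0 [678.3 422.1]
steel [147. 253.] [498.  228.9] [34. 95.] 93.9 [496.5 225.8]
steel [482. 181.] [698.1 580. ] [26. 77.] 89.1 [695.7 576.1]
steel [256. 177.] [518.8 386.5] [ 31. 101.] 137.2 [516.7 388.4]
steel [108. 162.] [392.1 279.7] [63. 68.] 86.0 [392.  280.1]
steel [477. 152.] [664.3 591.1] [25. 86.] 86.1 [661.6 587.6]
steel [471. 123.] [631.8 602.2] [24. 94.] 82.7 [629.2 598.9]
steel [464.  93.] [601.3 612.9] [ 24. 101.] 78.9 [598.2 609.6]
steel [458.  63.] [572.  623.6] [ 23. 108.] 75.4 [568.6 619.9]
steel [451.  33.] [544.2 633.4] [ 22. 114.] 71.0 [540.2 629.3]
```

View pics/w_strap.png

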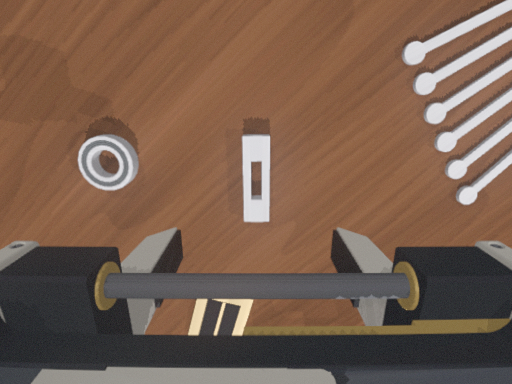

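The wrist view shows the slotted strap at pixel (256,177), measuring 101×31 mm against the stated 100×30, and the bearing at (108,162). The strap choice is confirmed, so I'll pick it and place it.

```bash
cat >> h.py <<'E'
def pick(x,y,z=.004,f=30,zup=.15):
    line(x,y,.05,.3); line(x,y,z,.1); manip.sleep(.1); st(); effector.close(f); st(); line(x,y,zup,.25)
def place(x,y,yaws,z=.0105,zup=.15):
    a=hover(x,y,yaws); line(x,y,.05,.3,a); line(x,y,z,.08); manip.sleep(.15); st(); effector.open_jaws(); line(x,y,zup,.25); return a
E
cat > s1.py <<'E'
from h import *
manip.servo_line([.519,.386,.1],down(47.2),.25)
pick(.519,.386); st()
place(.5365,-.393,[81.4-90,81.4+90]); st()
im,c=shot("w_strap2"); t,s=masks(im)
for b in blobs(s,c,.022,200): print("steel",*b.values())
for b in blobs(t,c,.006,200): print("tan",*b.values())
E
python3 s1.py
```

```text
t 3.07 tcp [0.5194 0.3864 0.0045] gap 0.0917 F [0.2 0.  0.1]
t 4.06 tcp [0.5191 0.386  0.004 ] gap 0.0296 F [ 0.4 -0.4 -0.8]
t 4.79 tcp [0.5181 0.385  0.1485] gap 0.0296 F [ 0.4 -0.1 -3.7]
t 8.82 tcp [ 0.5363 -0.3929  0.0101] gap 0.0298 F [ 0.2 -0.6 -2.6]
t 10.62 tcp [ 0.5359 -0.3923  0.149 ] gap 0.0917 F [-1.2  0.2 -0.6]
steel [185. 376.] [ 395.7 -637.9] [ 32. 417.] 172.4 [ 402.5 -638.4]
steel [251. 292.] [ 514.3 -534.5] [ 85. 361.] 174.2 [ 509.9 -519.4]
steel [497. 251.] [ 796.5 -509. ] [19. 62.] 139.7 [ 794.5 -509.3]
steel [ 15. 252.] [ 249.6 -428.1] [19. 65.] 23.4 [ 251.8 -428.7]
steel [365. 253.] [ 641.3 -487.2] [31. 87.] 127.2 [ 644.8 -487.8]
steel [147. 253.] [ 407.1 -452.2] [32. 87.] 35.6 [ 403.5 -451.6]
steel [257. 182.] [ 536.6 -392.8] [ 32. 102.] 81.6 [ 537.2 -389.1]
tan [257. 177.] [ 536.8 -393. ] [ 56. 127.] 81.6 [ 537.6 -387.4]
tan [100.  96.] [ 393.1 -283. ] [85. 86.] 24.5 [ 393.9 -281. ]
```

View pics/w_strap2.png

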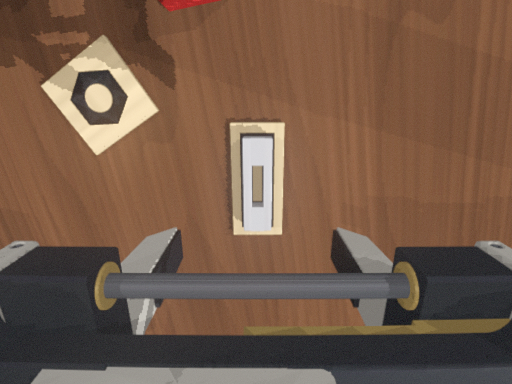

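The wrist view shows the strap lying centred on its silhouette at (257,182), within about 0.3 mm and 0.1°, and the nut board at (100,96). Next is the nut.

```bash
cat > s2.py <<'E'
from h import *
print(hover(.651,-.190,[-10,20,0],.17)); manip.sleep(.1); st()
im,c=shot("w_nut"); t,s=masks(im)
for b in blobs(s,c,.024,200): print("steel",*b.values())
E
python3 s2.py
```

```text
20
t 11.7 tcp [ 0.6494 -0.1941  0.1697] gap 0.0919 F [-0.   0.5 -0.5]
steel [230. 376.] [ 739.7 -468.4] [ 37. 649.] 19.9 [ 710.3 -477.7]
steel [257. 292.] [ 704.6 -348.3] [ 91. 386.] 21.0 [ 698.9 -329.5]
steel [ 15. 252.] [ 400.7 -378.2] [21. 69.] 50.5 [ 402.8 -377.7]
steel [365. 253.] [ 798.  -235.9] [33. 93.] 155.5 [ 801.4 -234.4]
steel [147. 253.] [ 559.  -320.3] [36. 93.] 63.7 [ 556.3 -322.8]
steel [500. 238.] [ 938.8 -167. ] [43. 98.] 125.7 [ 945.6 -162.7]
steel [260. 175.] [ 651.2 -187.7] [47. 56.] 104.9 [ 650.9 -187.3]
steel [337.  10.] [666.5 -16.2] [22. 61.] 20.2 [664.2 -14.8]
steel [130.  33.] [486.9 -96.4] [54. 63.] 89.1 [487.6 -97.4]
```

View pics/w_nut.png

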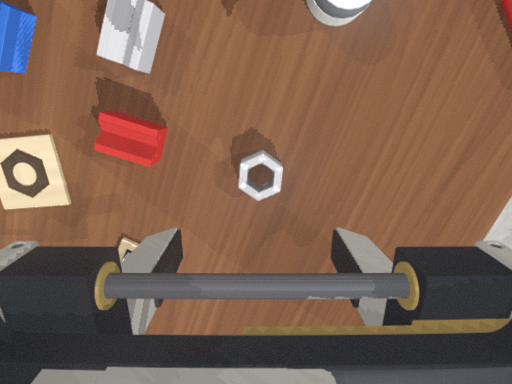

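The wrist view shows the nut at (260,175), 47×56 mm, with its flats facing the jaws at a yaw of about 15°. I'll pick and place it, then look at the V-block.

```bash
cat > s3.py <<'E'
from h import *
manip.servo_line([.651,-.1885,.1],down(14.9),.25)
pick(.651,-.1885); st()
print(place(.3927,-.283,[-65,-45,-35,-5,15])); st()
im,c=shot("w_nut2"); t,s=masks(im)
for b in blobs(s,c,.030,200): print("steel",*b.values())
for b in blobs(t,c,.006,200): print("tan",*b.values())
print(hover(.484,-.097,[0,-10],.18)); manip.sleep(.1); st()
im,c=shot("w_v"); t,s=masks(im)
for b in blobs(s,c,.035,200): print("steel",*b.values())
cv2.imwrite("pics/w_nv.png",np.vstack([cv2.imread("pics/w_nut2.png")[:230],im[:300]]))
E
python3 s3.py
```

```text
t 13.21 tcp [ 0.6513 -0.1886  0.0042] gap 0.0921 F [ 0.2  0.5 -0.6]
t 13.99 tcp [ 0.6511 -0.1885  0.004 ] gap 0.0458 F [ 0.3 -0.5  0.7]
t 14.72 tcp [ 0.6498 -0.1881  0.1485] gap 0.0458 F [ 0.4  0.  -3.1]
t 17.07 tcp [ 0.3929 -0.2832  0.0108] gap 0.046 F [-0.7  0.2 -1.7]
15
t 18.67 tcp [ 0.3922 -0.2825  0.1492] gap 0.092 F [-0.  -0.8  0.2]
steel [393. 381.] [ 630.8 -489.4] [13. 95.] 13.7 [ 634.  -491.4]
steel [185. 376.] [ 362.5 -553.6] [ 31. 406.] 15.9 [ 368.8 -551.5]
steel [254. 294.] [ 419.6 -419.5] [ 83. 332.] 17.2 [ 422.2 -406. ]
steel [497. 251.] [ 669.8 -283.1] [18. 60.] 163.0 [ 668.1 -284. ]
steel [ 15. 252.] [ 150.6 -423.5] [19. 63.] 46.7 [ 152.8 -423.3]
steel [365. 253.] [ 522.8 -323.9] [30. 85.] 150.8 [ 525.9 -323.1]
steel [147. 253.] [ 299.5 -383.2] [30. 85.] 61.3 [ 296.8 -384.6]
steel [257. 187.] [ 392.2 -282.3] [51. 53.] 43.3 [ 392.4 -281.4]
steel [409.  28.] [ 481.5 -106.5] [52. 56.] 89.0 [ 482.2 -108.8]
tan [313. 313.] [ 506.8 -431.2] [21. 44.] 98.4 [ 507.4 -432.8]
tan [256. 179.] [ 392.6 -283.2] [85. 88.] 114.0 [ 391.6 -280.1]
0
t 19.67 tcp [ 0.4829 -0.0991  0.1792] gap 0.0918 F [-0.6 -0.9  0. ]
steel [472. 376.] [ 785.2 -387.6] [ 31. 141.] 177.7 [ 791.1 -388.7]
steel [185. 376.] [ 373.5 -383.6] [ 35. 444.] 0.8 [ 380.7 -383.7]
steel [244. 294.] [ 482.3 -260.9] [ 92. 384.] 1.1 [ 467.2 -244.9]
steel [497. 251.] [ 774.2 -186.3] [20. 66.] 148.1 [ 772.1 -187. ]
steel [ 15. 252.] [ 187.8 -186.7] [21. 69.] 31.5 [ 190.  -187.1]
steel [365. 253.] [ 608.2 -187.4] [34. 92.] 134.5 [ 611.6 -187.4]
steel [147. 253.] [ 356.9 -186.6] [34. 94.] 45.0 [ 352.9 -187.3]
steel [259. 175.] [485.4 -93.9] [41. 66.] 88.9 [485.2 -92.3]
steel [434.  77.] [658.2   5.8] [60. 85.] 7.8 [658.7   6.9]
```

View pics/w_nv.png

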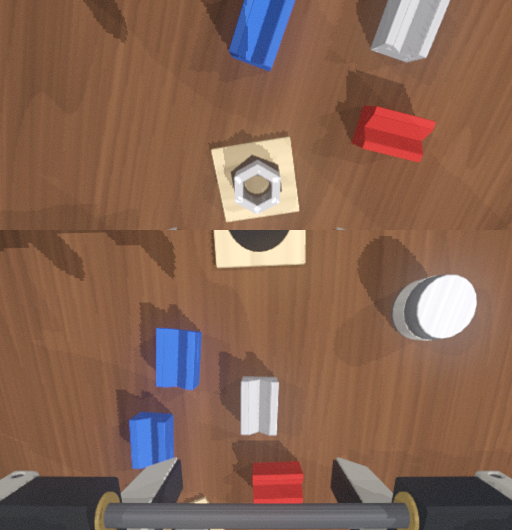

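The top half shows the nut at (257,187), centred on its board (rect centres within 1 mm). The bottom half shows the steel V-block at (259,405 in the stack), yaw 88.9°, flanked by the blue and red decoys. I'll grip it 4 mm toward −y to stay clear of the upper blue block.

```bash
cat > s4.py <<'E'
from h import *
manip.servo_line([.4852,-.096,.12],down(-1.1),.25)
pick(.4852,-.096,f=40); st()
print(place(.6371,.2055,[32])); manip.sleep(.1); st()
im,c=shot("w_v2"); t,s=masks(im)
for b in blobs(s,c,.041,200): print("steel",*b.values())
for b in blobs(t,c,.006,200): print("tan",*b.values())
E
python3 s4.py
```

```text
t 21.2 tcp [ 0.4861 -0.0961  0.0049] gap 0.0917 F [-0.2 -0.7  1.3]
t 22.06 tcp [ 0.4852 -0.096   0.004 ] gap 0.0397 F [ 0.6 -0.8 -0.7]
t 22.79 tcp [ 0.4838 -0.0957  0.1487] gap 0.0399 F [-0.2  1.  -6.6]
t 25.34 tcp [0.637  0.2055 0.0101] gap 0.0397 F [-0.2 -0.4 -5.5]
32
t 27.12 tcp [0.6354 0.2049 0.1473] gap 0.0918 F [-0.2 -0.4 -0.5]
steel [357. 379.] [870.4  66.1] [15. 54.] 31.3 [869.7  65.1]
steel [185. 376.] [681.1 -48.2] [ 29. 388.] 33.2 [687.1 -43.9]
steel [181. 332.] [650.8  16.4] [13. 46.] 32.8 [651.3  14.9]
steel [192. 312.] [648.7  40.4] [44. 57.] 19.3 [648.9  46.9]
steel [141. 313.] [605.4  10.8] [32. 51.] 122.1 [600.7  13.3]
steel [274. 290.] [705.1  99. ] [ 65. 327.] 30.6 [710.9 119.5]
steel [497. 251.] [885.  284.6] [17. 57.] 0.3 [883.8 283.3]
steel [ 15. 252.] [451.8  11.2] [18. 60.] 62.6 [453.5  12. ]
steel [365. 253.] [763.3 206.7] [28. 80.] 167.9 [766.  208.4]
steel [147. 253.] [576.8  89.9] [29. 81.] 77.5 [574.5  87.9]
steel [258. 187.] [635.4 207.7] [41. 66.] 122.1 [634.3 209.6]
steel [74.  7.] [425.1 257.8] [13. 53.] 30.6 [425.5 259.5]
tan [ 91. 191.] [486.6  94.6] [94. 99.] 92.0 [485.6  99.3]
tan [258. 167.] [634.4 210. ] [76. 95.] 121.7 [628.1 219.4]
```

View pics/w_v2.png

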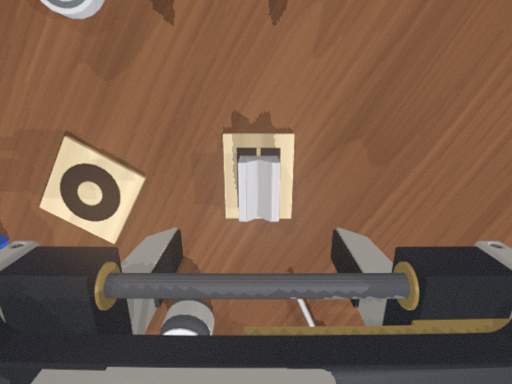

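The wrist view shows the V-block at (258,187), groove up, yaw 122.1° against the board's 121.7°. After allowing for the visible end face, its centre is within about 1 mm of the board's. Last is the bearing.

```bash
cat > s5.py <<'E'
from h import *
print(hover(.392,.2785,[0,30,60,-30],.12))
pick(.392,.2785); st()
print(place(.4855,.0953,[0,30,60,-30])); manip.sleep(.1); st()
im,c=shot("w_b2"); t,s=masks(im)
for b in blobs(s,c,.024,200): print("steel",*b.values())
for b in blobs(t,c,.006,200): print("tan",*b.values())
manip.move_pose([.3,.5,.3],down(60)); st()
ims=[]
for n in ["scene","side"]: 
    i=viewer.get_image(n)[...,::-1]; cv2.imwrite(f"pics/{n}0.png",i); ims.append(i)
cv2.imwrite("pics/end.png",np.vstack([im[:290],ims[0][80:384]]))
E
python3 s5.py; python3 m.py | grep -v tan
```

```text
60
t 29.27 tcp [0.3927 0.279  0.0049] gap 0.092 F [ 1.1 -0.9  0. ]
t 29.88 tcp [0.3917 0.2779 0.004 ] gap 0.0606 F [-0.6 -2.3  3.8]
t 30.61 tcp [0.3914 0.278  0.149 ] gap 0.0602 F [ 0.1 -0.5 -3.4]
t 32.72 tcp [0.4858 0.0953 0.0108] gap 0.0605 F [ 0.5 -0.4 -2.2]
30
t 34.23 tcp [0.4839 0.0949 0.1481] gap 0.0917 F [ 0.2 -0.4 -0.4]
steel [195. 376.] [ 552.7 -166. ] [ 32. 475.] 30.9 [ 544.3 -170.5]
steel [141. 313.] [ 447.2 -115.1] [34. 55.] 119.9 [ 442.7 -112.9]
steel [277. 292.] [553.8 -27.5] [ 71. 357.] 29.6 [568.7  -3.7]
steel [497. 251.] [756.3 165.9] [19. 61.] 178.3 [754.9 164.5]
steel [ 15. 252.] [ 283.8 -109.4] [19. 64.] 60.9 [ 285.7 -108.7]
steel [365. 253.] [623.2  86.9] [31. 86.] 165.8 [626.4  88.9]
steel [147. 253.] [419.5 -30.1] [31. 86.] 76.7 [417.4 -32.3]
steel [258. 184.] [484.5  96.9] [61. 64.] 120.1 [484.3  97.9]
steel [444. 169.] [639.3 203.8] [63. 69.] 121.9 [638.2 205.7]
tan [258. 179.] [485.5  95.9] [93. 94.] 91.9 [484.1  98.4]
tan [423. 146.] [633.5 208.7] [75. 95.] 122.1 [615.3 215.7]
t 36.0 tcp [0.3017 0.4984 0.2993] gap 0.0916 F [ 0.8 -0.1 -0.3]
scene steel [143.
[... 385 characters left out ...]
 [633.8 218.7]
scene steel [384.  96.] [615.2 642.8] [193. 235.] 94.6 [632.8 645. ]
side steel [347. 338.] [286.  371.7] [ 35. 141.] 150.0 [280.9 375.8]
side steel [368. 257.] [226.7 173. ] [18. 69.] 69.7 [228.1 177.1]
side steel [181. 248.] [638.7 194.1] [49. 93.] 121.6 [638.8 195.4]
side steel [395. 240.] [160.3 120.6] [ 38. 120.] 158.0 [162.4 123.6]
side steel [252. 220.] [484.3  98.5] [86. 92.] 91.0 [490.6  95.1]
side steel [134. 210.] [777.5  91.7] [ 11. 100.] 145.7 [775.8  93. ]
side steel [188. 182.] [665.5 -15.1] [ 63. 116.] 105.2 [665.3 -13.7]
side steel [299. 123.] [ 392.7 -296.8] [53. 88.] 90.7 [ 391.9 -295.2]
side steel [253. 100.] [ 535.7 -400.9] [ 40. 128.] 80.6 [ 536.2 -398.5]
```

View pics/end.png

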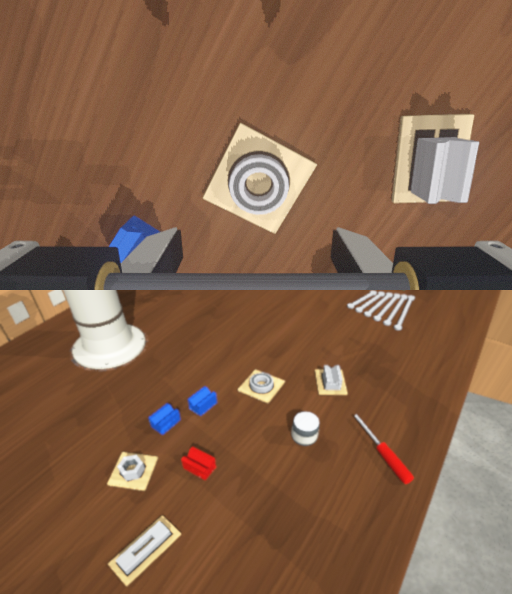

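The final picture shows all four parts flat on their silhouettes: bearing (258,184), V-block (444,169), with the nut and strap in the lower half. The tin's pixel position is unchanged.

```bash
python3 -c "
from bench import manip
manip.hand_in(); print(manip.current_clock())"
```

```text
the job is handed in; nothing more can be done
the job is handed in; nothing more can be done
```

I set the strap, nut, V-block and bearing each on its own board in one pick each, and handed the job in at about 36 s of the 96 s allowed. No verdict was reported.

| Part | Offset from board centre (wrist camera) | Angle error |
|---|---|---|
| Strap | about 0.3 mm | under 0.1° |
| Nut | about 1 mm | does not matter |
| V-block, groove up | about 1 mm | about 0.4° |
| Bearing | about 1.5 mm | does not matter |

- **V-block:** its offset includes a correction of about 3 mm for the end face visible in the view; the raw reading was about 2.5 mm.
- **Tin:** it stayed at the same pixels in both fixed views.
- **One reading slightly off:** the fingers read 60.5 mm on the 62 mm bearing. The last picture still shows the bearing flat and centred.
- **Not measured:** I judged the parts' flatness by eye only, from the pictures.

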